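Load the warming shelf and set its dial

ROBOT

A 6-joint arm with a two-finger parallel gripper is mounted at the origin on the work surface. World frame = base frame: x ahead of the robot, y to its left, z up, the work surface at z = 0. Lengths are in m, angles in rad, forces in N, time in s.
With the tool pointing down it reaches from about 0.325 to 0.9 m from the base axis. Payload 6.1 kg.
Tool frame: the origin (TCP) lies between the finger pads; the fingertips stand 14 mm ahead of it and the grasp point (between the pads) lies 5 mm behind it; z points along the fingers, y is the direction in which the jaws open and shut (so a half turn about z gives the same grasp; the last joint's range is limited). The gripper opens to 87 mm and grips with 3 to 60 N. Pads are 19 mm wide; open, the fingers measure 117 mm over their backs; the gripper's body (75 mm by 190 mm) begins 51 mm behind the grasp point.
Start: joints at [1.077, 0.22, 1.526, -0, 1.395, -0.126], TCP at [0.225, 0.583, 0.237] pointing down, gripper open.
Joint ranges: [-2.98, 2.98], [-0.91, 2.08], [0.09, 2.57], [-1.24, 4.39], [0.2, 2.65], [-2.68, 2.68]. Speed limits (rad/s): [2.57, 2.57, 3.01, 3.14, 3.14, 3.14].

INTERFACE

Orientations are given as a unit quaternion [w, x, y, z].
In Python, from cell import manip gives the robot as it stands.
- The arm moves only by the tool move_arm, never from a script. Its argument "commands" is a list that holds one entry, the list of rows, each a list of 7 numbers: the shift along the tool's x, y, z in m, then the turn, a rotation vector about the tool's x, y, z in rad, then the opening in per cent of the stroke, from 0 (shut) to 100 (fully open). In form: [[[tx, ty, tz, wx, wy, wz, fingers], ...]]. A call has 1 to 20 rows; each row is the pose to reach, as a shift and turn from the pose commanded when the call began, along the tool's axes at that moment; what a row does not reach only later rows make up. A row lasts 1/12 s, in which the tool goes at most 41.7 mm and 7.16 degrees, less where a joint would pass 70% of its speed; a pose out of reach is approached as far as the arm can. A call with a gripper value outside its range is refused whole. The fingers move at their own pace and stop on an object; the grip force is fixed at half the most. Time passes only in rows, so rows that repeat a pose let the fingers close. It gives the time, the measured TCP pose, the force and the opening at its end, in the units of the state.
- manip.read_state(): the state, without advancing time (a new reading comes with each control period).
- manip.grab_frame(name): name is "side" or "top" or "wrist"; returns a dict with "pixels" (400x640x3 uint8, red, green, blue), "K" (3x3 intrinsics, pixels), "rvec" (rotation vector, rad) and "tvec" (3), from world to camera coordinates, as OpenCV has them. Camera axes: x right, y down, z forward; pixel columns grow to the right and rows downward; lengths in m; the calibration is good to about 2 mm. A picture is of the moment at which its call begins. There is no depth.
- manip.hand_in(): hands the job in, once; it reports no verdict.
The state is a dict: "clock": time; "joint_positions": joint angles; "qvel": joint speeds; "effort": joint torques, N m; "eef_pos": TCP position; "ee_rot": TCP orientation; "force": force on the tool from outside, world axes, zero at the start; "torque": the same for the moment, N m; "grip_width": opening from 0.0 (shut) to 1.0 (fully open).
Only numpy, scipy, OpenCV 4.12 (cv2) and the standard library are available. Lean on these libraries where they do the work, as an engineer would, in place of code of your own. Each camera call takes 0.05 s, during which the arm holds its last target.

TASK

The shortest of the four dark power modules already stands on the aluminium plate of the warming shelf, beside the end stop: leave it there, and stand the other three upright beside it in one straight row along the shelf, like books, long sides facing and less than a centimetre between neighbours, rising in height to the tallest at the far end. When the row stands, turn the dial so that its pointer points at the white wedge on the ring round it. Do not tip a module over, and leave everything else on the bench where it is.

Things in the scene. Friction and masses are not known exactly. Their poses are not given: they have to be found in the camera images.
- shelf: low warming shelf, fixed on the table. Origin under its centre at table height; x points from front to rear, y along it. Aluminium plate, top 50 mm up, x -65 to 65 mm, y -74 to 126 mm, with a rear lip 12 mm high from x = 61 mm and an upright end stop at the -y end. Beyond the stop (y -80 to -190 mm) is a control box, 50 mm high, with the dial
- stop (a point): foot of the end stop: middle of the stop's inner face at the height of the plate; same axes as the shelf, the plate lies to +y. The stop is a steel plate 6 mm thick, as deep as the shelf and 30 mm higher than the plate
- module1: the shortest of four dark potted power modules: upright block with an aluminium top, 50 mm along its x, 34 mm along its y, 50 mm high, plus two brass studs (8 mm thick, 6 mm high, 13 mm either side of the middle along x) on top. Origin: centre of its underside. About 160 g, varying by a third; it stands on the shelf from the start
- module2: the second shortest of four dark potted power modules: upright block with an aluminium top, 50 mm along its x, 34 mm along its y, 65 mm high, plus two brass studs (8 mm thick, 6 mm high, 13 mm either side of the middle along x) on top. Origin: centre of its underside. About 210 g, varying by a third
- module3: the second tallest of four dark potted power modules: upright block with an aluminium top, 50 mm along its x, 34 mm along its y, 80 mm high, plus two brass studs (8 mm thick, 6 mm high, 13 mm either side of the middle along x) on top. Origin: centre of its underside. About 260 g, varying by a third
- module4: the tallest of four dark potted power modules: upright block with an aluminium top, 50 mm along its x, 34 mm along its y, 95 mm high, plus two brass studs (8 mm thick, 6 mm high, 13 mm either side of the middle along x) on top. Origin: centre of its underside. About 310 g, varying by a third
- dial (a joint): angle of the dial on the control box, in rad: grows clockwise seen from above, range 0 to 3.6. At 0 its pointer points to the shelf's -x. The dial stays where it is left
- dial_grip (a point): point on the dial's vertical axis at the height to grip, 37 mm above the control box. The dial is a black disc of 28 mm radius with a bar grip across it, 53 mm long, 14 mm thick, its top 7 mm above this point, its foot 23 mm below it. Axes turn with the dial: x lies along the bar, the pointer end is at -x
- dial_tip (a point): top of the bar's pointer end, the end with the white line, 27 mm from the dial's axis
- mark: setting marker: white wedge on an aluminium ring round the dial, fixed. Origin: on the dial's axis, at the top of the control box; the wedge lies 38 to 53 mm out along its -x axis, so the dial is set when the pointer points along the marker's -x axis
- spool: solder spool, steel grey, standing on its flange: 56 mm across, 46 mm high; loose, leave alone. Origin under its centre
- flux_jar: small amber jar with black lid, 48 mm across, 55 mm high; loose, leave alone. Origin under its centre
- heat_sink: finned aluminium heat sink, 50 (x) by 45 (y) mm, 38 mm high; loose, leave alone. Origin under its centre
- spray_can: spray can, 52 mm across, 150 mm high; loose, leave alone. Origin under its centre
- screwdriver: screwdriver lying on the table, 190 mm long along its x, about 25 mm high; loose, leave alone
- tip_cleaner: dark steel cup with a brass filling, 70 mm across, 38 mm high; loose, leave alone. Origin under its centre

How it is judged:
On the way, in this order (a step that is already met when the one before it is completed fails the run):
1. the four modules stand on the plate in a straight, close row by height from the end stop (z of module1 in the frame of shelf between 0.044 and 0.056 m and x of module1 in the frame of shelf between -0.042 and 0.042 m and angle between each of module1, module2, module3, module4's own z axis and vertical below 0.1 rad and angle between the x axis of each of module1, module2, module3, module4 and the x axis of shelf, either way round below 0.14 rad and z of module2 in the frame of shelf between 0.044 and 0.056 m and x of module2 in the frame of shelf between -0.042 and 0.042 m and z of module3 in the frame of shelf between 0.044 and 0.056 m and x of module3 in the frame of shelf between -0.042 and 0.042 m and z of module4 in the frame of shelf between 0.044 and 0.056 m and x of module4 in the frame of shelf between -0.042 and 0.042 m and horizontal distance between module1 and module2 below 0.046 m and x of module2 in the frame of module1 between -0.01 and 0.01 m and horizontal distance between module2 and module3 below 0.046 m and x of module3 in the frame of module2 between -0.01 and 0.01 m and horizontal distance between module3 and module4 below 0.046 m and x of module4 in the frame of module3 between -0.01 and 0.01 m and x of module4 in the frame of module1 between -0.02 and 0.02 m and horizontal distance between module1 and module4 above 0.095 m and y of module1 in the frame of stop between 0.014 and 0.038 m), for 0.2 s.
2. then the dial's pointer points at the wedge (y of dial_tip in the frame of mark between -0.004 and 0.004 m and x of dial_tip in the frame of mark below -0.015 m), for 0.2 s.
At the end, for the whole second after the job is handed in: Modules at rest upright on the plate, within 8 degrees of square, in height order; neighbours' centres under 46 mm apart, within 10 mm of line (ends 20 mm, over 95 mm apart); the shortest's centre 14 to 38 mm from the stop. Dial at rest, pointer tip within 4 mm of the wedge's line (all of step 1 and all of step 2 and linear speed of each of module1, module2, module3, module4 below 0.02 m/s and velocity of joint dial between -0.05 and 0.05 rad/s); the robot touches nothing.
It fails at once if something else loose on the bench is moved more than 20 mm (distance of any of spool, heat_sink, flux_jar, spray_can, screwdriver, tip_cleaner from where it was at the start of the episode above 0.02 m).
It fails at once if the shortest module is pushed more than 12 mm (distance of module1 from where it was at the start of the episode above 0.012 m).
It fails at once if a module is tipped over (angle between any of module1, module2, module3, module4's own z axis and vertical above 0.6 rad).
It also fails if it takes over 72 s, if anything falls off the work surface, if the arm or the gripper's body presses on something with over 40 N, if the wrist force passes 120 N, or if a joint passes its speed limit or range.

## Working session

There is one attempt and no reset: what is moved stays moved. The work goes in short steps, Python scripts to look and compute and a tool call to move; the robot and the scene stay as the last step left them, time stands still between calls to the robot, and variables do not carry over. Pictures are saved under pics/ and viewed, and the job is handed in when it is done.

Besides the shell and the picture viewer there is one more tool, called after "Call:" by a JSON object that holds its "op" and its "data". move_arm: Moves the arm, as the interface text tells. Its arguments: {"type":"object","properties":{"commands":{"type":"array","items":{"type":"array","items":{"type":"array","items":{"type":"number"}}}}},"required":["commands"]}

```bash
ls; mkdir -p pics
cat > h.py <<'E'
import numpy as np, cv2
from cell import manip
def grab(n,save=None):
    f=manip.grab_frame(n)
    f={k:np.array(v) for k,v in f.items()}
    if save: cv2.imwrite('pics/'+save+'.png',cv2.cvtColor(f['pixels'].astype(np.uint8),cv2.COLOR_RGB2BGR))
    return f
def cast(f,uv,z):
    R=cv2.Rodrigues(f['rvec'].astype(float))[0]; t=f['tvec'].reshape(3)
    o=-R.T@t
    uv=np.atleast_2d(uv).astype(float)
    d=(R.T@(np.linalg.inv(f['K'])@np.c_[uv,np.ones(len(uv))].T)).T
    return o+d*((z-o[2])/d[:,2])[:,None]
def proj(f,P):
    return cv2.projectPoints(np.atleast_2d(P).astype(float),f['rvec'].astype(float),f['tvec'].astype(float),f['K'],None)[0][:,0]
E
python3 - <<'E'
from h import *
print(manip.read_state())
for n in ['side','top','wrist']:
    f=grab(n,n+'0'); R=cv2.Rodrigues(f['rvec'])[0]; print(n,-R.T@f['tvec'].reshape(3),f['K'][0,0])
E
```

```text
pics
{'clock': 0.0, 'joint_positions': array([ 1.07691814e+00,  2.21217725e-01,  1.52758906e+00,  3.77647437e-05,
        1.39467397e+00, -1.26074824e-01]), 'qvel': array([-0.001791  , -0.00077789, -0.00222705, -0.00135588,  0.0010441 ,
        0.00081936]), 'effort': array([ 4.29488855e-04, -4.94623876e+01, -3.87372279e+01,  7.00475369e-02,
        5.74932550e-02, -1.41214277e-04]), 'eef_pos': array([0.22443255, 0.58269951, 0.23545409]), 'ee_rot': array([-3.05671225e-04,  1.82870032e-01,  9.83136644e-01, -8.93388939e-04]), 'force': array([-0.39334982, -0.08646968,  0.22076648]), 'torque': array([ 0.04272844,  0.0002312 , -0.07153973]), 'grip_width': 1.0009754934807238}
side [0.43151977 1.05848485 1.00316758] 437.10751549715286
top [0.44779325 0.05430527 1.11147263] 433.22797268264105
wrist [0.15969526 0.60856548 0.38319391] 301.0061184774185
```

View pics/side0.png

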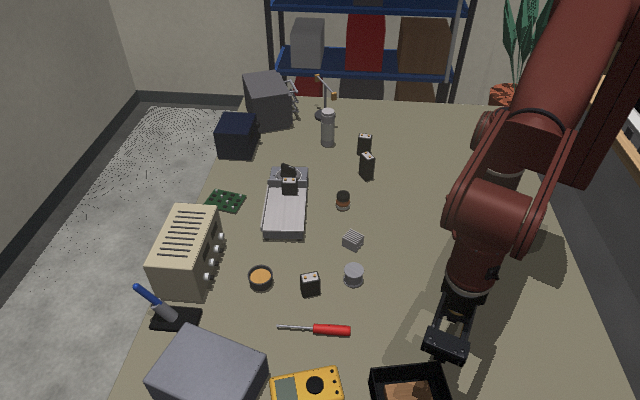

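View pics/top0.png

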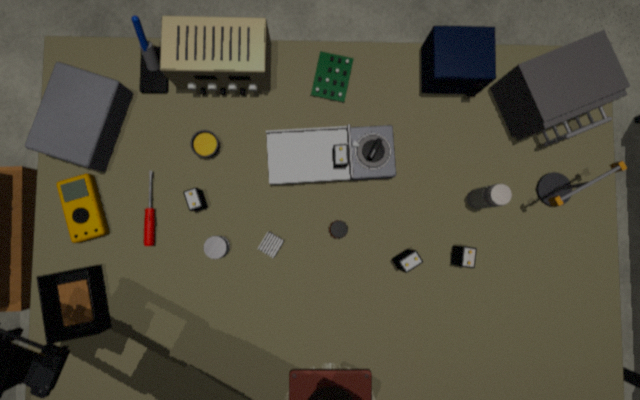

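View pics/wrist0.png

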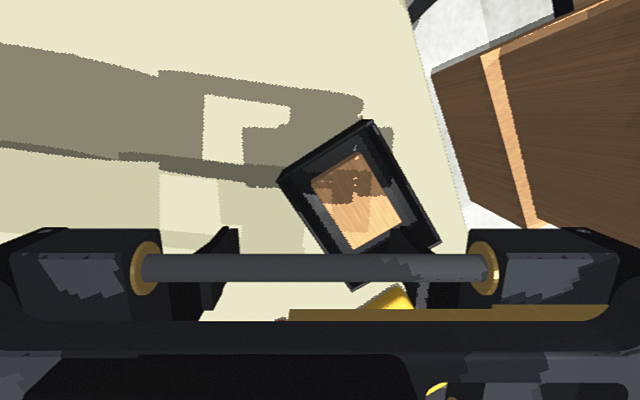

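The top view shows the shelf at (267-395, 125-185) with the dial at (372,150). The loose modules are at (194,199), (407,261) and (463,257). I'll zoom in on them.

Run:
```python
import cv2,numpy as np
a=cv2.imread('pics/top0.png'); s=cv2.imread('pics/side0.png')
def z(im,x0,y0,x1,y1,k): return cv2.resize(im[y0:y1,x0:x1],None,fx=k,fy=k,interpolation=cv2.INTER_CUBIC)
cv2.imwrite('pics/z1.png',z(a,260,115,400,195,5))
cv2.imwrite('pics/z2.png',np.hstack([z(a,170,175,235,225,6),z(a,385,235,450,285,6)]))
cv2.imwrite('pics/z2b.png',np.hstack([z(a,435,235,500,285,6),z(s,340,120,405,190,6)[:300]]))
cv2.imwrite('pics/z3.png',z(s,250,155,330,245,6))
```

```text
(no output)
```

View pics/z1.png

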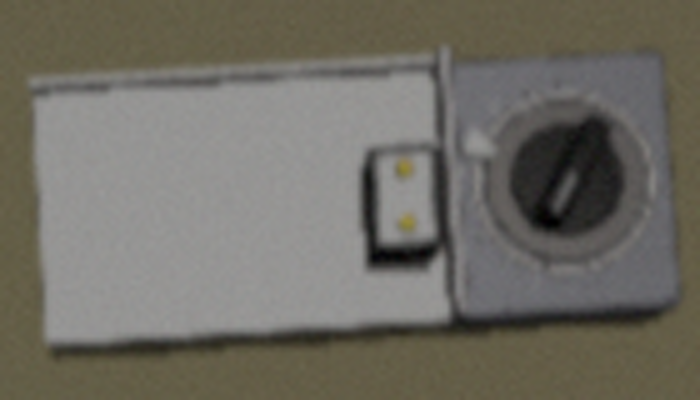

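View pics/z2.png

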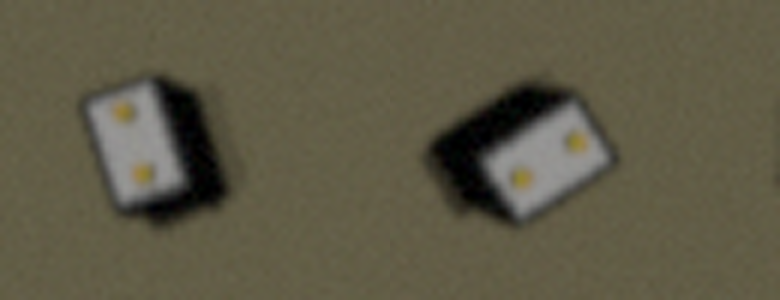

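View pics/z2b.png

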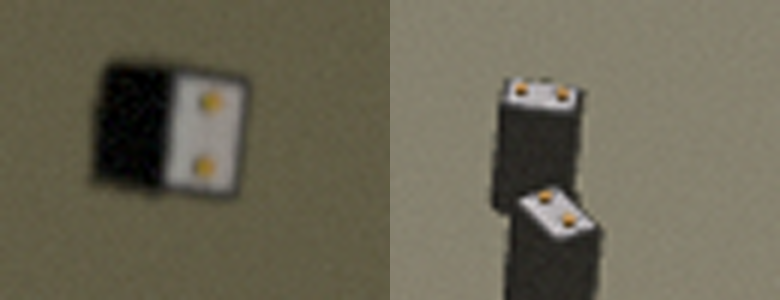

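View pics/z3.png

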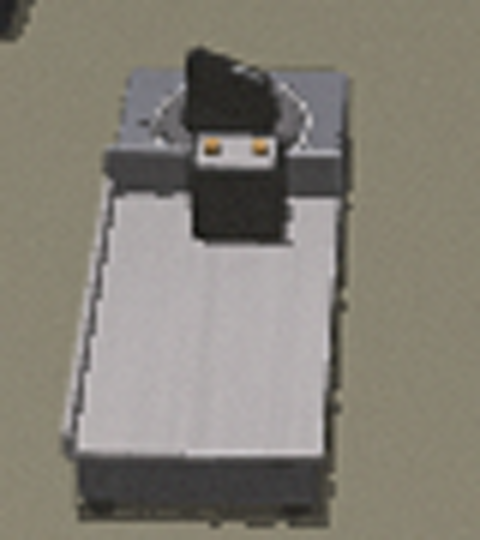

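```bash
cat >> h.py <<'E'
def blobs(f,roi,smin=70,amin=1,vmin=90):
    x0,y0,x1,y1=roi
    im=f['pixels'][y0:y1,x0:x1].astype(np.uint8)
    k=6; im=cv2.resize(im,None,fx=k,fy=k,interpolation=cv2.INTER_CUBIC)
    h=cv2.cvtColor(im,cv2.COLOR_RGB2HSV)
    m=((h[...,1]>smin)&(h[...,2]>vmin)&(h[...,0]<35)&(h[...,0]>8)).astype(np.uint8)
    n,l,st,c=cv2.connectedComponentsWithStats(m)
    return [((c[i]+.5)/k-.5+[x0,y0],st[i,4]/k/k) for i in range(1,n) if st[i,4]/k/k>amin]
def tri(f,g,a,b):
    Ps=[]
    for q in (f,g):
        R=cv2.Rodrigues(q['rvec'].astype(float))[0]; Ps.append(q['K']@np.c_[R,q['tvec'].reshape(3)])
    X=cv2.triangulatePoints(Ps[0],Ps[1],np.float64(a).reshape(2,1),np.float64(b).reshape(2,1)); return (X[:3]/X[3]).ravel()
E
python3 - <<'E'
from h import *
f=grab('top');g=grab('side')
T={}
for n,r in dict(m1=(330,140,350,170),A=(180,185,210,215),B=(385,240,430,280),C=(445,240,485,272)).items():
    T[n]=blobs(f,r,110,vmin=80); print(n,T[n])
for n,r in dict(m1=(270,170,310,200),A=(295,265,325,300),B=(357,148,380,182),C=(355,128,376,146)).items():
    b=blobs(g,r,110,amin=.5); print(n,b)
    if len(b)==2 and len(T[n])==2:
        for i in range(2):
            for j in range(2): 
                X=tri(f,g,T[n][i][0],b[j][0]); e=np.linalg.norm(proj(f,X)[0]-T[n][i][0]); print('  ',i,j,X.round(4),round(e,2))
E
```

```text
m1 [(array([340.32323232, 148.24747475]), np.float64(3.6666666666666665)), (array([341.00403226, 159.14247312]), np.float64(3.4444444444444446))]
A [(array([190.04830918, 193.25483092]), np.float64(3.8333333333333335)), (array([193.32530864, 203.51666667]), np.float64(3.75))]
B [(array([415.65068493, 258.27968037]), np.float64(4.055555555555555)), (array([406.49712644, 264.31206897]), np.float64(4.027777777777778))]
C [(array([469.82319224, 251.58686067]), np.float64(5.25)), (array([468.65035273, 262.44223986]), np.float64(5.25))]
m1 [(array([284.79065041, 178.72560976]), np.float64(2.2777777777777777)), (array([292.7560241, 179.0753012]), np.float64(2.305555555555556))]
   0 0 [ 0.6418 -0.0156  0.1039] 0.45
   0 1 [ 0.6284 -0.0155  0.1068] 5.0
   1 0 [ 0.6295 -0.0168  0.1016] 5.98
   1 1 [ 0.6161 -0.0174  0.103 ] 0.46
A [(array([314.21115288, 274.93922306]), np.float64(3.6944444444444446)), (array([304.71666667, 276.91419753]), np.float64(3.75))]
   0 0 [0.5219 0.3396 0.0771] 4.74
   0 1 [0.5349 0.3423 0.0681] 0.42
   1 0 [0.5103 0.3337 0.0686] 0.44
   1 1 [0.5234 0.3368 0.0607] 5.65
B [(array([365.31078431, 152.11470588]), np.float64(2.361111111111111)), (array([369.29460094, 156.25469484]), np.float64(1.9722222222222223))]
   0 0 [ 0.3852 -0.1933  0.0993] 0.45
   0 1 [ 0.3768 -0.1983  0.0785] 2.57
   1 0 [ 0.3795 -0.1673  0.1187] 3.47
   1 1 [ 0.3711 -0.1719  0.0982] 0.45
C [(array([361.36111111, 134.29012346]), np.float64(1.5)), (array([368.30107527, 135.08333333]), np.float64(1.7222222222222223))]
   0 0 [ 0.401  -0.3271  0.0833] 0.49
   0 1 [ 0.3878 -0.3277  0.0809] 5.01
   1 0 [ 0.3885 -0.3221  0.0879] 5.96
   1 1 [ 0.3752 -0.3237  0.0838] 0.43
```

Stud heights identify the loose modules: A is module2, C is module3 and B is module4. The triangulated heights all read about 2.5 mm low. Next I'll measure poses at the known heights in both views.

```bash
cat >> h.py <<'E'
ROI_T=dict(m1=(330,140,350,170),A=(180,185,210,215),B=(385,240,430,280),C=(445,240,485,272))
ROI_S=dict(m1=(270,170,310,200),A=(295,265,325,300),B=(357,148,380,182),C=(355,128,376,146))
ZS=dict(m1=.106,A=.071,B=.101,C=.086)
E
python3 - <<'E'
from h import *
f=grab('top');g=grab('side')
for n in ZS:
    for nm,q,r,kw in (('top',f,ROI_T,dict(amin=1,vmin=80)),('side',g,ROI_S,dict(amin=.5))):
        P=np.array([cast(q,b[0],ZS[n])[0] for b in blobs(q,r[n],110,**kw)])
        d=P[1]-P[0]; print(n,nm,P.mean(0).round(4),'len',np.linalg.norm(d).round(4),'ang',np.degrees(np.arctan2(d[1],d[0])).round(1)%180)
# shelf plate: bright white region top
im=f['pixels'].astype(np.uint8);h=cv2.cvtColor(im,cv2.COLOR_RGB2HSV)
m=np.zeros(im.shape[:2],np.uint8); m[115:195,260:352]=((h[...,1]<30)&(h[...,2]>120))[115:195,260:352]
c=max(cv2.findContours(m,0,1)[0],key=cv2.contourArea); r=cv2.minAreaRect(c); print('plate rect',r)
print(cast(f,cv2.boxPoints(r),.05).round(4))
# full shelf+box hull
h1=cv2.approxPolyDP(cv2.convexHull(c),3,True)[:,0]; print(h1.tolist(), cast(f,h1,.05).round(4).tolist())
# other objects
for n,uv,z in (('can',(501,194),.15),('tip',(205,145),.038),('jar',(339,229),.055),('sink',(271,244),.038),('spool',(216,247),.046)):
    print(n,cast(f,uv,z).round(3))
E
```

```text
m1 top [ 0.6274 -0.0165  0.106 ] len 0.0259 ang 3.4000000000000057
m1 side [ 0.6295 -0.0136  0.106 ] len 0.0257 ang 1.5
A top [0.5215 0.3372 0.071 ] len 0.0261 ang 19.30000000000001
A side [0.5233 0.34   0.071 ] len 0.026 ang 20.2
B top [ 0.3772 -0.1821  0.101 ] len 0.0258 ang 123.3
B side [ 0.3793 -0.1795  0.101 ] len 0.0267 ang 122.1
C top [ 0.3871 -0.3245  0.086 ] len 0.0259 ang 172.9
C side [ 0.3893 -0.3218  0.086 ] len 0.026 ang 173.2
plate rect ((307.5638122558594, 155.58448791503906), (49.972442626953125, 80.44916534423828), 86.633544921875)
[[ 0.6869  0.1652  0.05  ]
 [ 0.7015 -0.0339  0.05  ]
 [ 0.5767 -0.0417  0.05  ]
 [ 0.5628  0.1559  0.05  ]]
[[345, 130], [348, 178], [269, 182], [267, 135]] [[0.6971, -0.0308, 0.05], [0.577, -0.0387, 0.05], [0.565, 0.1557, 0.05], [0.6819, 0.1625, 0.05]]
can [[ 0.532 -0.375  0.15 ]]
tip [[0.657 0.317 0.038]]
jar [[ 0.451 -0.017  0.055]]
sink [[0.413 0.149 0.038]]
spool [[0.405 0.282 0.046]]
```

```bash
cat >> h.py <<'E'
from scipy.spatial.transform import Rotation as Rn
def plan(p,ang):
    s=manip.read_state(); q=s['ee_rot']; R=Rn.from_quat([q[1],q[2],q[3],q[0]])
    a=np.radians(ang); y=np.array([np.cos(a),np.sin(a),0]); z=np.array([0,0,-1.]); x=np.cross(y,z)
    Rt=Rn.from_matrix(np.c_[x,y,z])
    d=R.inv().apply(np.array(p)-s['eef_pos']); w=(R.inv()*Rt).as_rotvec()
    print(np.round(d,4),np.round(w,4),'rows',np.linalg.norm(d)/.0417,np.degrees(np.linalg.norm(w))/7.16)
def st():
    s=manip.read_state(); q=s['ee_rot']; R=Rn.from_quat([q[1],q[2],q[3],q[0]]).as_matrix()
    print(round(s['clock'],2),s['eef_pos'].round(4),'yang',np.degrees(np.arctan2(R[1,1],R[0,1])).round(2),'tilt',R[:2,2].round(3),'F',s['force'].round(1),'w',round(s['grip_width'],3))
E
python3 -c "
from h import *
plan((.5224,.3386,.14),19.7)"
```

```text
[-0.3657 -0.121   0.0963] [-5.000e-04  2.000e-04  8.592e-01] rows 9.52269508832184 6.875363422185828
```

Call:
{"op": "move_arm", "data": {"commands": [[[-0.3657, -0.121, 0.096, 0, 0, 0.859, 100], [-0.3657, -0.121, 0.096, 0, 0, 0.859, 100], [-0.3657, -0.121, 0.096, 0, 0, 0.859, 100], [-0.3657, -0.121, 0.096, 0, 0, 0.859, 100], [-0.3657, -0.121, 0.096, 0, 0, 0.859, 100], [-0.3657, -0.121, 0.096, 0, 0, 0.859, 100], [-0.3657, -0.121, 0.096, 0, 0, 0.859, 100], [-0.3657, -0.121, 0.096, 0, 0, 0.859, 100], [-0.3657, -0.121, 0.096, 0, 0, 0.859, 100], [-0.3657, -0.121, 0.096, 0, 0, 0.859, 100], [-0.3657, -0.121, 0.096, 0, 0, 0.859, 100], [-0.3657, -0.121, 0.096, 0, 0, 0.859, 100], [-0.3657, -0.121, 0.096, 0, 0, 0.859, 100]]]}}

```text
clock: 1.43
eef_pos: [0.5221, 0.3391, 0.1406]
ee_rot: [-0.0, 0.576, 0.818, -0.0]
force: [-0.4, 0.2, 0.7]
grip_width: 0.997
```

```bash
python3 -c "
from h import *
st();plan((.5224,.3386,.037),19.7)
f=grab('wrist','w1');p=proj(f,[[.5224,.3386,.071]]);print(p)"
```

```text
1.43 [0.5221 0.3391 0.1406] yang 19.69 tilt [-0.001  0.   ] F [-0.4  0.2  0.7] w 0.997
[-0.0006  0.0002  0.1036] [-0.0004 -0.0005 -0.0001] rows 2.483873062152962 0.005007609135275001
[[313.28102819 215.27368851]]
```

View pics/w1.png

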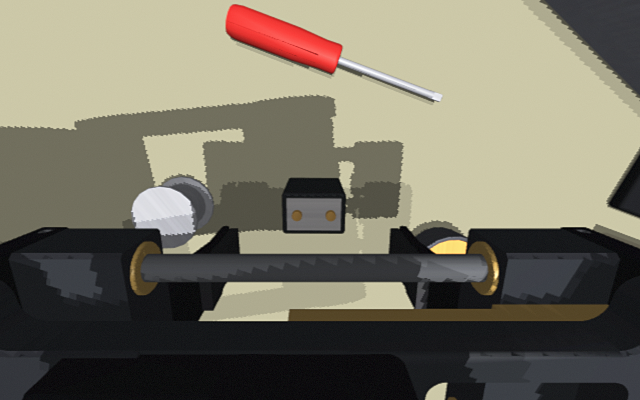

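The wrist view shows the studs at (297,216) and (331,216). That matches the predicted midpoint, so I'm going down to grip.

Call:
{"op": "move_arm", "data": {"commands": [[[-0.0006, 0, 0.035, 0, 0, 0, 100], [-0.0006, 0, 0.07, 0, 0, 0, 100], [-0.0006, 0, 0.09, 0, 0, 0, 100], [-0.0006, 0, 0.102, 0, 0, 0, 100], [-0.0006, 0, 0.102, 0, 0, 0, 100], [-0.0006, 0, 0.102, 0, 0, 0, 30], [-0.0006, 0, 0.102, 0, 0, 0, 30], [-0.0006, 0, 0.102, 0, 0, 0, 30], [-0.0006, 0, 0.102, 0, 0, 0, 30], [-0.0006, 0, 0.102, 0, 0, 0, 30], [-0.0006, 0, 0.102, 0, 0, 0, 30], [-0.0006, 0, 0.102, 0, 0, 0, 30], [-0.0006, 0, 0.102, 0, 0, 0, 30]]]}}

```text
clock: 2.57
eef_pos: [0.5229, 0.3383, 0.0391]
ee_rot: [0.0, 0.576, 0.818, 0.0]
force: [-0.9, 0.1, 3.4]
grip_width: 0.572
```

```bash
python3 -c "
from h import *
st();plan((.522,.339,.14),19.7);plan((.6260,.0229,.15),4)"
```

```text
2.57 [0.5229 0.3383 0.0391] yang 19.7 tilt [0.001 0.   ] F [-0.9  0.1  3.4] w 0.572
[ 0.001  -0.0006 -0.1009] [ 0.0006 -0.0001  0.0001] rows 2.420388404612641 0.004543264323602716
[-0.3317 -0.0092 -0.111 ] [ 5.000e-04 -1.000e-04  2.741e-01] rows 8.389645423367629 2.193170805144953
```

Call:
{"op": "move_arm", "data": {"commands": [[[0, 0, -0.025, 0, 0, 0, 30], [0, 0, -0.06, 0, 0, 0, 30], [-0.035, 0, -0.1, 0, 0, 0.05, 30], [-0.07, 0, -0.111, 0, 0, 0.1, 30], [-0.11, -0.002, -0.111, 0, 0, 0.15, 30], [-0.15, -0.004, -0.111, 0, 0, 0.2, 30], [-0.19, -0.006, -0.111, 0, 0, 0.24, 30], [-0.23, -0.008, -0.111, 0, 0, 0.274, 30], [-0.265, -0.009, -0.111, 0, 0, 0.274, 30], [-0.295, -0.009, -0.111, 0, 0, 0.274, 30], [-0.315, -0.009, -0.111, 0, 0, 0.274, 30], [-0.3317, -0.0092, -0.111, 0, 0, 0.274, 30], [-0.3317, -0.0092, -0.111, 0, 0, 0.274, 30], [-0.3317, -0.0092, -0.111, 0, 0, 0.274, 30]]]}}

```text
clock: 3.73
eef_pos: [0.6257, 0.0224, 0.149]
ee_rot: [-0.001, 0.682, 0.731, -0.0]
force: [-0.8, -0.2, -2.1]
grip_width: 0.574
```

```bash
python3 -c "
from h import *
st();plan((.6260,.0229,.0900),4)
f=grab('wrist','w2');p=proj(f,[[.6285,-.0150,.106],[.6260,.0229,.15+.032]]);print(p)"
```

```text
3.73 [0.6257 0.0224 0.149 ] yang 3.92 tilt [-0.001  0.001] F [-0.8 -0.2 -2.1] w 0.574
[0.0004 0.0004 0.059 ] [-0.001  -0.0006 -0.0013] rows 1.4149695432405462 0.013905798866393326
[[313.56138376 277.11977992]
 [313.10403773 287.86534703]]
```

View pics/w2.png

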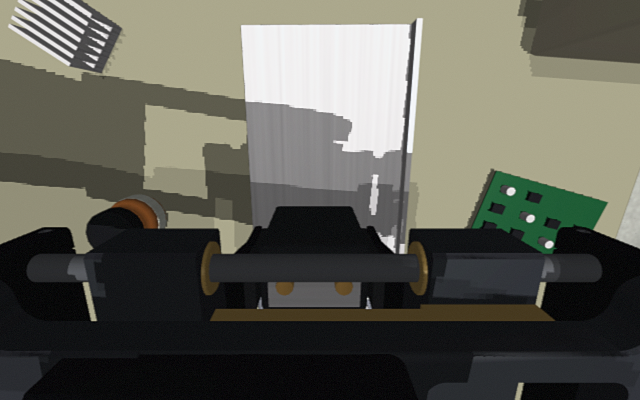

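The module is held centred, with studs at (285,287) and (344,288). I'm lowering it.

Call:
{"op": "move_arm", "data": {"commands": [[[0.0004, 0, 0.025, 0, 0, 0, 30], [0.0004, 0, 0.042, 0, 0, 0, 30], [0.0004, 0, 0.052, 0, 0, 0, 30], [0.0004, 0, 0.057, 0, 0, 0, 30], [0.0004, 0, 0.0595, 0, 0, 0, 30], [0.0004, 0, 0.0595, 0, 0, 0, 30], [0.0004, 0, 0.0595, 0, 0, 0, 30]]]}}

```text
clock: 4.37
eef_pos: [0.6265, 0.0236, 0.0911]
ee_rot: [0.001, 0.682, 0.732, 0.0]
force: [-0.0, -0.3, -1.1]
grip_width: 0.567
```

```bash
python3 -c "
from h import *
st();grab('side','s2')
import cv2
s=cv2.imread('pics/s2.png')
cv2.imwrite('pics/s2z.png',cv2.resize(s[140:250,240:340],None,fx=5,fy=5,interpolation=2))"
```

```text
4.37 [0.6265 0.0236 0.0911] yang 4.04 tilt [ 0.002 -0.   ] F [-0.  -0.3 -1.1] w 0.567
```

View pics/s2z.png

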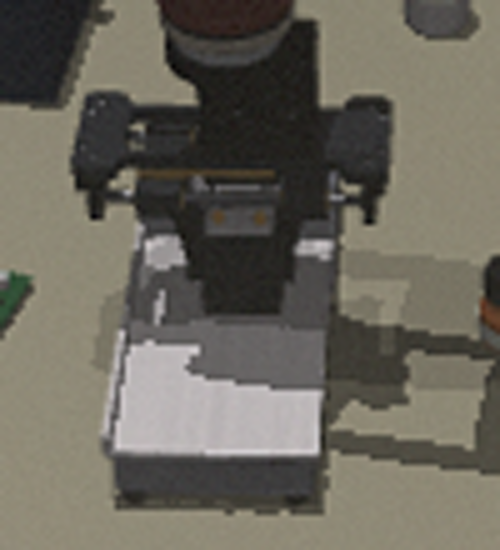

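The side view shows module2 upright over its slot. I'm lowering the last 2 mm.

Call:
{"op": "move_arm", "data": {"commands": [[[0, -0.0005, 0.001, 0, 0, 0, 30], [0, -0.0005, 0.002, 0, 0, 0, 30], [0, -0.0005, 0.0025, 0, 0, 0, 30], [0, -0.0005, 0.0025, 0, 0, 0, 30]]]}}

```text
clock: 4.75
eef_pos: [0.626, 0.0231, 0.089]
ee_rot: [0.001, 0.682, 0.731, 0.001]
force: [-1.3, -0.0, 5.5]
grip_width: 0.572
```

Contact at 5.5 N. Releasing and retreating upward.

Call:
{"op": "move_arm", "data": {"commands": [[[0, 0, 0, 0, 0, 0, 100], [0, 0, 0, 0, 0, 0, 100], [0, 0, 0, 0, 0, 0, 100], [0, 0, 0, 0, 0, 0, 100], [0, 0, 0, 0, 0, 0, 100], [0, 0, -0.02, 0, 0, 0, 100], [0, 0, -0.055, 0, 0, 0, 100], [0, 0, -0.095, 0, 0, 0, 100], [0, 0, -0.115, 0, 0, 0, 100], [0, 0, -0.115, 0, 0, 0, 100]]]}}

```text
clock: 5.58
eef_pos: [0.6289, 0.023, 0.2097]
ee_rot: [0.004, 0.682, 0.731, 0.003]
force: [0.5, -0.3, 0.8]
grip_width: 0.999
```

```bash
python3 -c "
from h import *
st();plan((.3882,-.3232,.145),-7)
s=grab('side')
for b in blobs(s,(270,165,310,205),110,amin=.5): print(b, cast(s,b[0],.106),cast(s,b[0],.121))
"
```

```text
5.58 [0.6289 0.023  0.2097] yang 4.02 tilt [ 0.011 -0.001] F [ 0.5 -0.3  0.8] w 0.999
[-0.3284 -0.2651  0.0624] [0.0111 0.0006 0.1923] rows 10.230401034907564 1.541113407604584
(array([284.75694444, 178.5       ]), np.float64(1.3333333333333333)) [[ 0.64265093 -0.01436256  0.106     ]] [[0.63912097 0.00357468 0.121     ]]
```

Call:
{"op": "move_arm", "data": {"commands": [[[-0.03, -0.024, 0, 0.011, 0, 0.02, 100], [-0.06, -0.048, 0, 0.011, 0, 0.04, 100], [-0.09, -0.072, 0, 0.011, 0, 0.06, 100], [-0.122, -0.098, 0, 0.011, 0, 0.08, 100], [-0.154, -0.124, 0, 0.011, 0, 0.1, 100], [-0.186, -0.15, 0.01, 0.011, 0, 0.12, 100], [-0.218, -0.176, 0.02, 0.011, 0, 0.14, 100], [-0.25, -0.202, 0.03, 0.011, 0, 0.16, 100], [-0.28, -0.226, 0.04, 0.011, 0, 0.18, 100], [-0.305, -0.246, 0.05, 0.011, 0, 0.192, 100], [-0.328, -0.265, 0.062, 0.011, 0, 0.192, 100], [-0.328, -0.265, 0.062, 0.011, 0, 0.192, 100], [-0.328, -0.265, 0.062, 0.011, 0, 0.192, 100]]]}}

```text
clock: 6.72
eef_pos: [0.3819, -0.3223, 0.1382]
ee_rot: [-0.006, 0.75, 0.661, -0.004]
force: [0.2, 0.3, 0.5]
grip_width: 0.998
```

```bash
python3 -c "
from h import *
st();plan((.3882,-.3232,.045),-7)
f=grab('wrist','w3');print(proj(f,[[.3882,-.3232,.086]]))
t=grab('top','t3')
for b in blobs(t,(320,140,350,170),110,vmin=80): print(b, cast(t,b[0],.106),cast(t,b[0],.121))
s=grab('side','s3')
for b in blobs(s,(270,165,310,205),110,amin=.5): print(b, cast(s,b[0],.106),cast(s,b[0],.121))
"
```

```text
6.72 [ 0.3819 -0.3223  0.1382] yang -7.19 tilt [-0.014  0.004] F [0.2 0.3 0.5] w 0.998
[-0.0003  0.0077  0.0931] [-0.0141 -0.002  -0.0033] rows 2.2409935763946294 0.1172120464672114
[[323.27467694 222.74245929]]
(array([323.73333333, 147.96923077]), np.float64(3.611111111111111)) [[0.64050934 0.02350528 0.106     ]] [[0.63763433 0.02396476 0.121     ]]
(array([340.3270202, 148.2020202]), np.float64(3.6666666666666665)) [[ 0.64045406 -0.01550553  0.106     ]] [[ 0.63757988 -0.01446407  0.121     ]]
(array([324.36294766, 158.97038567]), np.float64(3.361111111111111)) [[0.6144699  0.02184019 0.106     ]] [[0.61198336 0.02232451 0.121     ]]
(array([341.01780627, 159.15598291]), np.float64(3.25)) [[ 0.61450204 -0.01724743  0.106     ]] [[ 0.61201502 -0.01617998  0.121     ]]
(array([284.81589147, 178.77713178]), np.float64(2.388888888888889)) [[ 0.64224803 -0.01299398  0.106     ]] [[0.6387248  0.00492038 0.121     ]]
(array([292.76356589, 179.12596899]), np.float64(2.388888888888889)) [[ 0.61654076 -0.01374904  0.106     ]] [[0.61344735 0.00417794 0.121     ]]
(array([283.375     , 183.26960784]), np.float64(1.888888888888889)) [[0.6433849 0.009658  0.106    ]] [[0.63984266 0.02719363 0.121     ]]
(array([291.55046948, 183.37441315]), np.float64(1.9722222222222223)) [[0.61742993 0.00763027 0.106     ]] [[0.61432164 0.0251998  0.121     ]]
```

View pics/w3.png

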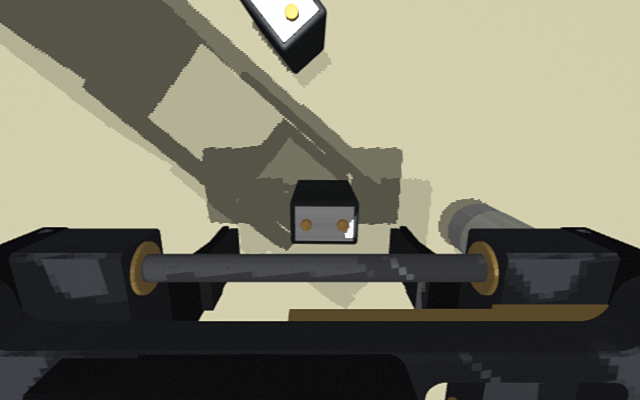

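View pics/t3.png

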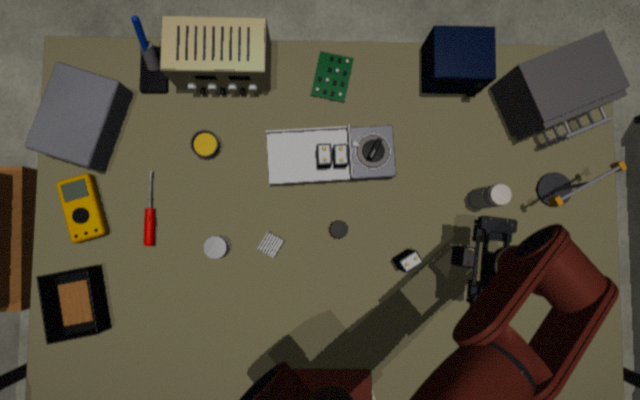

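Module2 stands 39.6 mm from module1 at the same yaw. The wrist view shows module3 centred, with studs at (306,225) and (343,225). I'm re-reading the settled state before going down.

```bash
python3 -c "
from h import *
st();plan((.3882,-.3232,.045),-7)"
```

```text
6.87 [ 0.3843 -0.3216  0.1402] yang -6.94 tilt [-0.011  0.001] F [0.  0.1 0.2] w 1.002
[-0.0011  0.0051  0.0952] [-0.0113  0.0003  0.001 ] rows 2.28562034236628 0.09039539382217422
```

Call:
{"op": "move_arm", "data": {"commands": [[[-0.001, 0.005, 0.03, -0.011, 0, 0, 100], [-0.001, 0.005, 0.06, -0.011, 0, 0, 100], [-0.001, 0.005, 0.08, -0.011, 0, 0, 100], [-0.001, 0.005, 0.09, -0.011, 0, 0, 100], [-0.001, 0.005, 0.094, -0.011, 0, 0, 100], [-0.001, 0.005, 0.094, -0.011, 0, 0, 100]]]}}

```text
clock: 7.37
eef_pos: [0.3881, -0.3233, 0.0462]
ee_rot: [-0.0, 0.748, 0.663, -0.0]
force: [-0.2, 0.6, 1.0]
grip_width: 1.0
```

```bash
python3 -c "
from h import *
st();plan((.3882,-.3232,.045),-7)"
```

```text
7.37 [ 0.3881 -0.3233  0.0462] yang -6.91 tilt [-0.001 -0.   ] F [-0.2  0.6  1. ] w 1.0
[0.0001 0.0001 0.0012] [-0.0006  0.0004  0.0015] rows 0.02974557369044214 0.013570840764524677
```

Call:
{"op": "move_arm", "data": {"commands": [[[0, 0, 0, 0, 0, 0, 30], [0, 0, 0, 0, 0, 0, 30], [0, 0, 0, 0, 0, 0, 30], [0, 0, 0, 0, 0, 0, 30], [0, 0, 0, 0, 0, 0, 30], [0, 0, 0, 0, 0, 0, 30], [0, 0, 0, 0, 0, 0, 30], [0, 0, -0.02, 0, 0, 0, 30], [0, 0, -0.05, 0, 0, 0, 30], [0, 0, -0.09, 0, 0, 0, 30], [0, 0, -0.13, 0, 0, 0, 30], [0, 0, -0.155, 0, 0, 0, 30], [0, 0, -0.17, 0, 0, 0, 30], [0, 0, -0.17, 0, 0, 0, 30], [0, 0, -0.17, 0, 0, 0, 30]]]}}

```text
clock: 8.62
eef_pos: [0.3877, -0.324, 0.2163]
ee_rot: [0.001, 0.749, 0.663, -0.0]
force: [-0.3, 0.8, -3.5]
grip_width: 0.573
```

```bash
python3 -c "
from h import *
st();plan((.6235,.0620,.2162),3.8)"
```

```text
8.62 [ 0.3877 -0.324   0.2163] yang -7.0 tilt [ 0.    -0.002] F [-0.3  0.8 -3.5] w 0.573
[ 4.118e-01  1.870e-01 -4.000e-04] [ 0.0004  0.0016 -0.1884] rows 10.845820989626516 1.5077688301106524
```

Call:
{"op": "move_arm", "data": {"commands": [[[0.02, 0.009, 0, 0, 0, -0.02, 30], [0.05, 0.023, 0, 0, 0, -0.04, 30], [0.085, 0.039, 0, 0, 0, -0.06, 30], [0.12, 0.055, 0, 0, 0, -0.08, 30], [0.155, 0.071, 0, 0, 0, -0.1, 30], [0.19, 0.087, 0, 0, 0, -0.12, 30], [0.225, 0.102, 0, 0, 0, -0.14, 30], [0.26, 0.118, 0, 0, 0, -0.16, 30], [0.295, 0.134, 0, 0, 0, -0.175, 30], [0.33, 0.15, 0, 0, 0, -0.188, 30], [0.36, 0.164, 0, 0, 0, -0.188, 30], [0.385, 0.175, 0, 0, 0, -0.188, 30], [0.402, 0.183, 0, 0, 0, -0.188, 30], [0.412, 0.187, 0, 0, 0, -0.188, 30], [0.412, 0.187, 0, 0, 0, -0.188, 30], [0.412, 0.187, 0, 0, 0, -0.188, 30], [0.412, 0.187, 0, 0, 0, -0.188, 30]]]}}

```text
clock: 10.03
eef_pos: [0.6225, 0.0612, 0.2147]
ee_rot: [-0.0, 0.684, 0.73, -0.001]
force: [-0.5, -0.7, -3.4]
grip_width: 0.573
```

```bash
python3 -c "
from h import *
st();plan((.6235,.0620,.0962),3.8)"
```

```text
10.03 [0.6225 0.0612 0.2147] yang 3.74 tilt [-0.003 -0.002] F [-0.5 -0.7 -3.4] w 0.573
[0.0009 0.0013 0.1185] [-0.0026  0.0015 -0.001 ] rows 2.8427956994709693 0.025452897366546216
```

Call:
{"op": "move_arm", "data": {"commands": [[[0.0006, 0.0005, 0.03, 0, 0, 0, 30], [0.0006, 0.0005, 0.06, 0, 0, 0, 30], [0.0006, 0.0005, 0.085, 0, 0, 0, 30], [0.0006, 0.0005, 0.1, 0, 0, 0, 30], [0.0006, 0.0005, 0.108, 0, 0, 0, 30], [0.0006, 0.0005, 0.114, 0, 0, 0, 30], [0.0006, 0.0005, 0.115, 0, 0, 0, 30], [0.0006, 0.0005, 0.115, 0, 0, 0, 30]]]}}

```text
clock: 10.7
eef_pos: [0.6245, 0.0623, 0.102]
ee_rot: [0.001, 0.684, 0.73, -0.0]
force: [-0.1, 0.4, -2.9]
grip_width: 0.575
```

```bash
python3 -c "
from h import *
st();plan((.6235,.0620,.0962),3.8)"
```

```text
10.7 [0.6245 0.0623 0.102 ] yang 3.74 tilt [ 0.001 -0.001] F [-0.1  0.4 -2.9] w 0.575
[-0.0002 -0.001   0.0058] [ 0.0012  0.0012 -0.001 ] rows 0.14038123483657047 0.015598369996309642
```

Call:
{"op": "move_arm", "data": {"commands": [[[0, -0.0008, 0.002, 0, 0, 0, 30], [0, -0.0008, 0.004, 0, 0, 0, 30], [0, -0.0008, 0.0055, 0, 0, 0, 30], [0, -0.0008, 0.006, 0, 0, 0, 30], [0, -0.0008, 0.006, 0, 0, 0, 30]]]}}

```text
clock: 11.12
eef_pos: [0.6239, 0.0627, 0.0968]
ee_rot: [0.001, 0.683, 0.73, 0.0]
force: [-2.4, -0.4, 5.1]
grip_width: 0.57
```

Contact again at 5 N. Releasing and rising.

Call:
{"op": "move_arm", "data": {"commands": [[[0, 0, 0, 0, 0, 0, 100], [0, 0, 0, 0, 0, 0, 100], [0, 0, 0, 0, 0, 0, 100], [0, 0, 0, 0, 0, 0, 100], [0, 0, 0, 0, 0, 0, 100], [0, 0, -0.02, 0, 0, 0, 100], [0, 0, -0.055, 0, 0, 0, 100], [0, 0, -0.085, 0, 0, 0, 100], [0, 0, -0.11, 0, 0, 0, 100], [0, 0, -0.115, 0, 0, 0, 100], [0, 0, -0.115, 0, 0, 0, 100], [0, 0, -0.115, 0, 0, 0, 100]]]}}

```text
clock: 12.12
eef_pos: [0.6228, 0.0628, 0.2093]
ee_rot: [0.0, 0.683, 0.73, -0.001]
force: [-0.3, -0.2, -1.1]
grip_width: 1.002
```

```bash
python3 -c "
from h import *
st();plan((.3783,-.1808,.165),-57.3)"
```

```text
12.12 [0.6228 0.0628 0.2093] yang 3.78 tilt [-0.001 -0.001] F [-0.3 -0.2 -1.1] w 1.002
[-0.2269 -0.26    0.0447] [-1.000e-04  1.300e-03  1.066e+00] rows 8.34610758005586 8.53074706285319
```

Call:
{"op": "move_arm", "data": {"commands": [[[-0.015, -0.017, 0, 0, 0, 0.07, 100], [-0.038, -0.043, 0, 0, 0, 0.17, 100], [-0.062, -0.071, 0, 0, 0, 0.28, 100], [-0.086, -0.098, 0, 0, 0, 0.4, 100], [-0.11, -0.126, 0, 0, 0, 0.52, 100], [-0.134, -0.153, 0, 0, 0, 0.64, 100], [-0.158, -0.181, 0.01, 0, 0, 0.75, 100], [-0.18, -0.206, 0.02, 0, 0, 0.86, 100], [-0.2, -0.229, 0.03, 0, 0, 0.96, 100], [-0.215, -0.246, 0.04, 0, 0, 1.03, 100], [-0.227, -0.26, 0.045, 0, 0, 1.066, 100], [-0.227, -0.26, 0.045, 0, 0, 1.066, 100], [-0.227, -0.26, 0.045, 0, 0, 1.066, 100], [-0.227, -0.26, 0.045, 0, 0, 1.066, 100]]]}}

```text
clock: 13.28
eef_pos: [0.3787, -0.1802, 0.1645]
ee_rot: [-0.0, 0.959, 0.282, -0.0]
force: [-1.0, -1.4, -0.4]
grip_width: 1.004
```

```bash
python3 -c "
from h import *
f=grab('wrist','w4');print(proj(f,[[.3783,-.1808,.101]]),blobs(f,(270,150,370,250),110))
t=grab('top','t4')
for z,r in ((.106,(334,140,350,170)),(.121,(317,140,334,170)),(.136,(297,140,317,170))):
  b=np.array([cast(t,b[0],z)[0] for b in blobs(t,r,110,vmin=80)]); print(b.round(4).tolist(),b.mean(0).round(4))
st();plan((.3783,-.1808,.055),-57.3)
"
```

```text
[[314.35987185 218.30769826]] [(array([334.14026112, 218.90984474]), np.float64(78.72222222222221)), (array([299.33964191, 218.9290435 ]), np.float64(77.05555555555556))]
[[0.6404, -0.0155, 0.106], [0.6144, -0.0173, 0.106]] [ 0.6274 -0.0164  0.106 ]
[[0.6377, 0.0241, 0.121], [0.612, 0.0223, 0.121]] [0.6248 0.0232 0.121 ]
[[0.6359, 0.0622, 0.136], [0.61, 0.0606, 0.136]] [0.6229 0.0614 0.136 ]
13.38 [ 0.3793 -0.1802  0.1653] yang -57.2 tilt [-0.    -0.001] F [0.2 1.1 0.8] w 1.0
[-1.100e-03 -1.000e-04  1.103e-01] [0.0006 0.0004 0.0018] rows 2.6443014166736236 0.015266478469164263
```

View pics/w4.png

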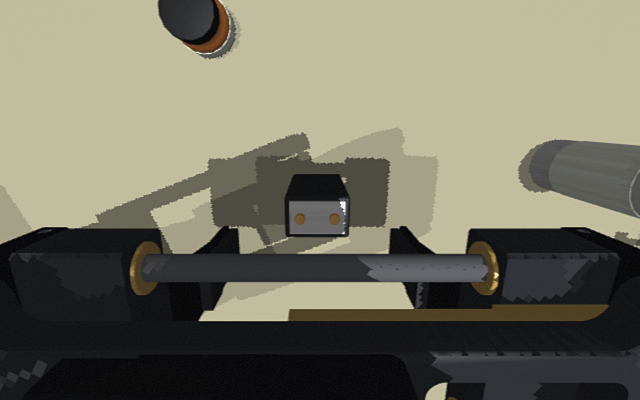

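Spacing between module2 and module3 is 38 mm. The wrist view shows module4 centred, with studs at (299,219) and (334,219). Going down to grip it.

Call:
{"op": "move_arm", "data": {"commands": [[[-0.001, 0, 0.03, 0, 0, 0, 100], [-0.001, 0, 0.065, 0, 0, 0, 100], [-0.001, 0, 0.09, 0, 0, 0, 100], [-0.001, 0, 0.104, 0, 0, 0, 100], [-0.001, 0, 0.109, 0, 0, 0, 100], [-0.001, 0, 0.109, 0, 0, 0, 100], [-0.001, 0, 0.109, 0, 0, 0, 30], [-0.001, 0, 0.109, 0, 0, 0, 30], [-0.001, 0, 0.109, 0, 0, 0, 30], [-0.001, 0, 0.109, 0, 0, 0, 30], [-0.001, 0, 0.109, 0, 0, 0, 30], [-0.001, 0, 0.109, 0, 0, 0, 30], [-0.001, 0, 0.109, 0, 0, 0, 30]]]}}

```text
clock: 14.47
eef_pos: [0.3781, -0.1818, 0.0567]
ee_rot: [0.001, 0.96, 0.282, 0.0]
force: [0.1, -0.8, 1.9]
grip_width: 0.571
```

```bash
python3 -c "
from h import *
st()"
```

```text
14.47 [ 0.3781 -0.1818  0.0567] yang -57.3 tilt [ 0.001 -0.002] F [ 0.1 -0.8  1.9] w 0.571
```

Call:
{"op": "move_arm", "data": {"commands": [[[0, 0, -0.02, 0, 0, 0, 30], [0, 0, -0.05, 0, 0, 0, 30], [0, 0, -0.085, 0, 0, 0, 30], [0, 0, -0.12, 0, 0, 0, 30], [0, 0, -0.15, 0, 0, 0, 30], [0, 0, -0.168, 0, 0, 0, 30], [0, 0, -0.175, 0, 0, 0, 30], [0, 0, -0.175, 0, 0, 0, 30], [0, 0, -0.175, 0, 0, 0, 30]]]}}

```text
clock: 15.22
eef_pos: [0.3773, -0.1809, 0.23]
ee_rot: [-0.0, 0.96, 0.281, -0.001]
force: [-0.3, -0.8, -3.4]
grip_width: 0.572
```

```bash
python3 -c "
from h import *
st();plan((.6215,.1013,.2317),3.8)"
```

```text
15.22 [ 0.3773 -0.1809  0.23  ] yang -57.3 tilt [-0.002 -0.   ] F [-0.3 -0.8 -3.4] w 0.572
[ 0.358  -0.1056 -0.0021] [-1.4000e-03  7.0000e-04 -1.0664e+00] rows 8.950607658477612 8.533679668178427
```

Call:
{"op": "move_arm", "data": {"commands": [[[0.02, -0.006, 0, 0, 0, -0.06, 30], [0.05, -0.015, 0, 0, 0, -0.16, 30], [0.082, -0.024, 0, 0, 0, -0.26, 30], [0.114, -0.034, 0, 0, 0, -0.36, 30], [0.146, -0.043, 0, 0, 0, -0.46, 30], [0.178, -0.053, 0, 0, 0, -0.56, 30], [0.21, -0.062, 0, 0, 0, -0.66, 30], [0.242, -0.071, 0, 0, 0, -0.76, 30], [0.274, -0.081, 0, 0, 0, -0.86, 30], [0.304, -0.09, 0, 0, 0, -0.95, 30], [0.33, -0.097, 0, 0, 0, -1.02, 30], [0.348, -0.103, 0, 0, 0, -1.055, 30], [0.358, -0.1056, 0, 0, 0, -1.066, 30], [0.358, -0.1056, 0, 0, 0, -1.066, 30], [0.358, -0.1056, 0, 0, 0, -1.066, 30], [0.358, -0.1056, 0, 0, 0, -1.066, 30]]]}}

```text
clock: 16.55
eef_pos: [0.621, 0.1, 0.2297]
ee_rot: [-0.0, 0.684, 0.73, -0.002]
force: [-0.6, -0.8, -3.3]
grip_width: 0.574
```

```bash
python3 -c "
from h import *
st();plan((.6215,.1013,.1067),3.8)"
```

```text
16.55 [0.621  0.1    0.2297] yang 3.7 tilt [-0.003 -0.002] F [-0.6 -0.8 -3.3] w 0.574
[0.0014 0.0009 0.123 ] [-0.0028  0.0015 -0.0017] rows 2.949632717057159 0.02867582056166631
```

Call:
{"op": "move_arm", "data": {"commands": [[[0.001, 0, 0.03, 0, 0, 0, 30], [0.001, 0, 0.06, 0, 0, 0, 30], [0.001, 0, 0.085, 0, 0, 0, 30], [0.001, 0, 0.103, 0, 0, 0, 30], [0.001, 0, 0.113, 0, 0, 0, 30], [0.001, 0, 0.119, 0, 0, 0, 30], [0.001, 0, 0.12, 0, 0, 0, 30], [0.001, 0, 0.12, 0, 0, 0, 30]]]}}

```text
clock: 17.22
eef_pos: [0.6225, 0.1014, 0.112]
ee_rot: [0.001, 0.684, 0.73, 0.0]
force: [0.8, 0.0, -2.3]
grip_width: 0.571
```

```bash
python3 -c "
from h import *
st();plan((.6215,.1013,.1067),3.8)"
```

```text
17.22 [0.6225 0.1014 0.112 ] yang 3.74 tilt [ 0.001 -0.001] F [ 0.8  0.  -2.3] w 0.571
[-0.0001 -0.001   0.0053] [ 0.0011  0.0011 -0.001 ] rows 0.12890061540902603 0.01503370209883267
```

Call:
{"op": "move_arm", "data": {"commands": [[[0, -0.001, 0.002, 0, 0, 0, 30], [0, -0.001, 0.004, 0, 0, 0, 30], [0, -0.001, 0.0055, 0, 0, 0, 30], [0, -0.001, 0.006, 0, 0, 0, 30], [0, -0.001, 0.006, 0, 0, 0, 30]]]}}

```text
clock: 17.63
eef_pos: [0.6218, 0.1018, 0.1067]
ee_rot: [0.001, 0.683, 0.73, 0.0]
force: [-2.3, -0.3, 5.8]
grip_width: 0.576
```

Call:
{"op": "move_arm", "data": {"commands": [[[0, 0, 0, 0, 0, 0, 100], [0, 0, 0, 0, 0, 0, 100], [0, 0, 0, 0, 0, 0, 100], [0, 0, 0, 0, 0, 0, 100], [0, 0, 0, 0, 0, 0, 100], [0, 0, -0.02, 0, 0, 0, 100], [0, 0, -0.055, 0, 0, 0, 100], [0, 0, -0.09, 0, 0, 0, 100], [0, 0, -0.11, 0, 0, 0, 100], [-0.01, -0.03, -0.115, 0, 0, 0, 50], [-0.02, -0.07, -0.115, 0, 0, 0, 50], [-0.03, -0.11, -0.115, 0, 0, 0, 50], [-0.03, -0.15, -0.115, 0, 0, 0, 50], [-0.03, -0.18, -0.115, 0, 0, 0, 50], [-0.03, -0.2, -0.115, 0, 0, 0, 50], [-0.03, -0.2, -0.115, 0, 0, 0, 50], [-0.03, -0.2, -0.115, 0, 0, 0, 50]]]}}

```text
clock: 19.05
eef_pos: [0.4233, 0.0588, 0.2205]
ee_rot: [0.001, 0.683, 0.73, 0.0]
force: [0.0, 0.4, -0.1]
grip_width: 0.525
```

```bash
python3 -c "
from h import *
st()
t=grab('top','t5')
for z,r in ((.106,(334,140,350,170)),(.121,(317,140,334,170)),(.136,(299,140,317,170)),(.151,(275,138,299,170))):
  b=np.array([cast(t,b[0],z)[0] for b in blobs(t,r,110,vmin=80)]); print(b.round(4).tolist(),b.mean(0).round(4))
a=cv2.imread('pics/t5.png')
cv2.imwrite('pics/t5z.png',cv2.resize(a[115:195,260:400],None,fx=5,fy=5,interpolation=2))
grab('side','s5');a=cv2.imread('pics/s5.png')
cv2.imwrite('pics/s5z.png',cv2.resize(a[120:250,240:340],None,fx=4,fy=4,interpolation=2))
cv2.imwrite('pics/dz.png',cv2.resize(cv2.imread('pics/t5.png')[120:185,345:400],None,fx=9,fy=9,interpolation=2))
"
```

```text
19.05 [0.4233 0.0588 0.2205] yang 3.77 tilt [ 0.002 -0.001] F [ 0.   0.4 -0.1] w 0.525
[[0.6405, -0.0156, 0.106], [0.6145, -0.0172, 0.106]] [ 0.6275 -0.0164  0.106 ]
[[0.6377, 0.024, 0.121], [0.612, 0.0223, 0.121]] [0.6248 0.0232 0.121 ]
[[0.636, 0.0622, 0.136], [0.61, 0.0606, 0.136]] [0.623  0.0614 0.136 ]
[[0.6337, 0.102, 0.151], [0.6076, 0.1003, 0.151]] [0.6207 0.1012 0.151 ]
```

View pics/t5z.png

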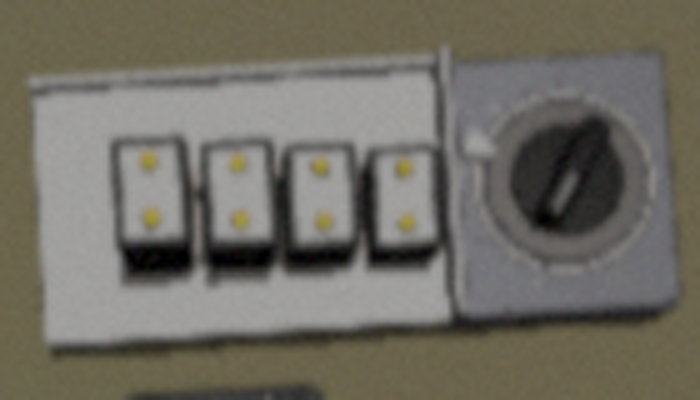

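View pics/s5z.png

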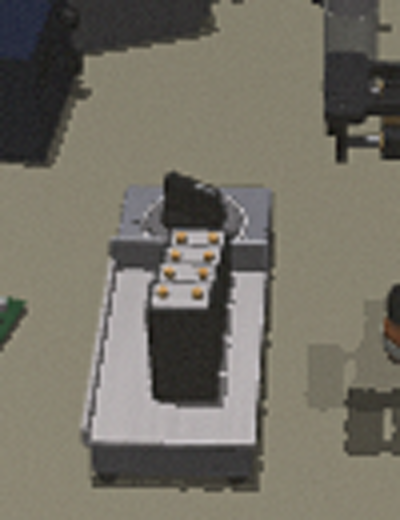

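View pics/dz.png

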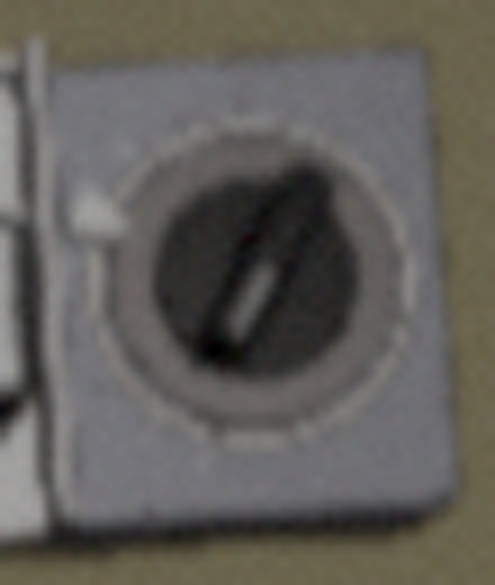

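The row stands well: spacings are 39.6, 38.2 and 39.9 mm, and all yaws match. Next I'll look at the dial from the wrist camera.

```bash
python3 -c "
from h import *
t=grab('top')
print(cast(t,[[373.3,151.0],[355.7,143.2]],.05))
plan((.63,-.18,.28),4)"
```

```text
[[ 0.64520261 -0.10147032  0.05      ]
 [ 0.66423668 -0.05759374  0.05      ]]
[-0.2519  0.1895 -0.0592] [ 0.0008  0.0011 -0.0038] rows 7.689772355122041 0.03263502590556792
```

Call:
{"op": "move_arm", "data": {"commands": [[[-0.03, 0.022, -0.02, 0, 0, 0, 50], [-0.06, 0.045, -0.04, 0, 0, 0, 50], [-0.09, 0.068, -0.06, 0, 0, 0, 50], [-0.12, 0.09, -0.06, 0, 0, 0, 50], [-0.15, 0.113, -0.06, 0, 0, 0, 50], [-0.18, 0.136, -0.06, 0, 0, 0, 50], [-0.21, 0.158, -0.06, 0, 0, 0, 50], [-0.235, 0.177, -0.06, 0, 0, 0, 50], [-0.252, 0.19, -0.06, 0, 0, 0, 50], [-0.252, 0.19, -0.06, 0, 0, 0, 50], [-0.252, 0.19, -0.06, 0, 0, 0, 50]]]}}

```text
clock: 20.12
eef_pos: [0.6303, -0.181, 0.2784]
ee_rot: [-0.001, 0.684, 0.73, -0.001]
force: [0.2, 0.3, -0.7]
grip_width: 0.502
```

```bash
python3 -c "
from h import *
f=grab('wrist','w6');st();print(proj(f,[[.646,-.1,.05]]))
cv2.imwrite('pics/w6z.png',cv2.resize(cv2.imread('pics/w6.png')[60:260,220:420],None,fx=3,fy=3,interpolation=2))"
```

```text
20.17 [ 0.6298 -0.1801  0.2789] yang 3.76 tilt [-0.002  0.   ] F [ 0.1  0.7 -0.2] w 0.498
[[331.48119098 110.23363076]]
```

View pics/w6z.png

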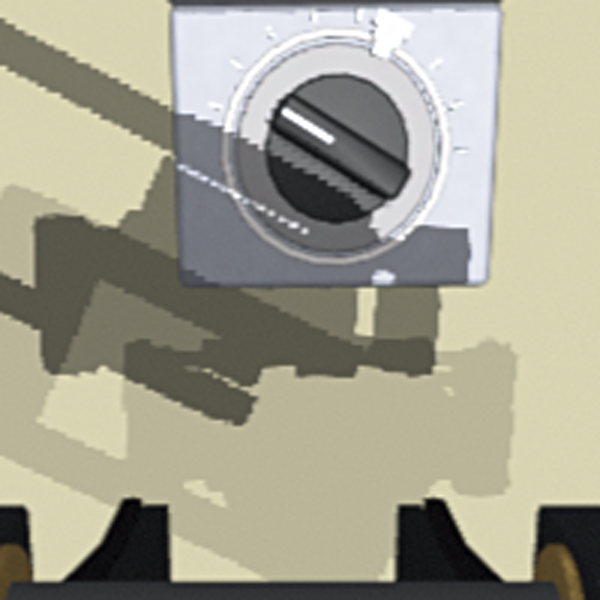

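```bash
python3 -c "
from h import *
f=grab('wrist')
c=lambda x,y:(220+(x+.5)/3-.5,60+(y+.5)/3-.5)
g=cv2.cvtColor(f['pixels'].astype(np.uint8),cv2.COLOR_RGB2HSV)
m=((g[...,1]<40)&(g[...,2]>235)).astype(np.uint8)
n,l,s,cc=cv2.connectedComponentsWithStats(m[60:160,270:400])
for i in range(1,n):
  if s[i,4]>5: print(s[i],cc[i]+[270,60])
C=cast(f,c(337,147),.05)[0];W=cast(f,c(391,35),.05)[0]
A=cast(f,[c(285,110),c(333,140)],.094)
B=cast(f,[c(277,108),c(405,183)],.094)
print(C,W,A,B)
w=W-C; print('wedge',np.linalg.norm(w),np.degrees(np.arctan2(w[1],w[0])))
for L in (A,B): d=L[0]-L[1]; print('ptr',np.linalg.norm(d),np.degrees(np.arctan2(d[1],d[0])),L.mean(0))
"
```

```text
[   9    4  107   90 2804] [342.60699001  88.24857347]
[58 14 10  1 10] [332.5  74. ]
[45 38 17 11 41] [322.90243902 102.7804878 ]
[76 91  5  3 14] [347.85714286 152.07142857]
[ 0.64602633 -0.09715759  0.05      ] [ 0.66356799 -0.05429869  0.05      ] [[ 0.62459734 -0.08741686  0.094     ]
 [ 0.64213114 -0.09633218  0.094     ]] [[ 0.62176502 -0.08693604  0.094     ]
 [ 0.66889641 -0.10928887  0.094     ]]
wedge 0.046309776716281545 67.74126895794622
ptr 0.019670207166331843 153.04829364720098 [ 0.63336424 -0.09187452  0.094     ]
ptr 0.05216337384670512 154.62658303934077 [ 0.64533071 -0.09811246  0.094     ]
```

The wrist view shows the dial's white line at about 153-154° in the world frame and the wedge at about 68°. The axis is near (0.646, -0.098). The dial needs about 86° clockwise, so I'm moving above it with the jaws across the bar.

```bash
python3 -c "
from h import *
st();plan((.646,-.0985,.15),64.2)"
```

```text
20.22 [ 0.6296 -0.1795  0.2795] yang 3.8 tilt [-0.001 -0.   ] F [-0.  -0.4 -0.4] w 0.501
[0.0798 0.0219 0.1294] [-1.3000e-03 -7.0000e-04 -1.0542e+00] rows 3.6833518062741657 8.435581248372104
```

Call:
{"op": "move_arm", "data": {"commands": [[[0.008, 0.002, 0.01, 0, 0, -0.1, 50], [0.018, 0.005, 0.025, 0, 0, -0.22, 50], [0.028, 0.008, 0.04, 0, 0, -0.34, 50], [0.038, 0.011, 0.055, 0, 0, -0.46, 50], [0.048, 0.014, 0.07, 0, 0, -0.58, 50], [0.058, 0.017, 0.085, 0, 0, -0.7, 50], [0.066, 0.019, 0.1, 0, 0, -0.82, 50], [0.074, 0.021, 0.115, 0, 0, -0.93, 50], [0.08, 0.022, 0.129, 0, 0, -1.02, 50], [0.08, 0.022, 0.129, 0, 0, -1.054, 50], [0.08, 0.022, 0.129, 0, 0, -1.054, 50], [0.08, 0.022, 0.129, 0, 0, -1.054, 50]]]}}

```text
clock: 21.22
eef_pos: [0.6462, -0.098, 0.1519]
ee_rot: [0.0, 0.223, 0.975, -0.001]
force: [-0.3, 0.5, 0.3]
grip_width: 0.499
```

```bash
python3 -c "
from h import *
f=grab('wrist','w7');st();plan((.646,-.0985,.084),64.2);print(proj(f,[[.646,-.0985,.094]]))"
```

```text
21.27 [ 0.6466 -0.0984  0.1523] yang 64.14 tilt [ 0.001 -0.001] F [-0.2  0.4 -1. ] w 0.5
[ 0.0006 -0.0003  0.0683] [-0.0007  0.0019 -0.001 ] rows 1.6382035886285098 0.01835364218140118
[[312.43491977 218.84248734]]
```

View pics/w7.png

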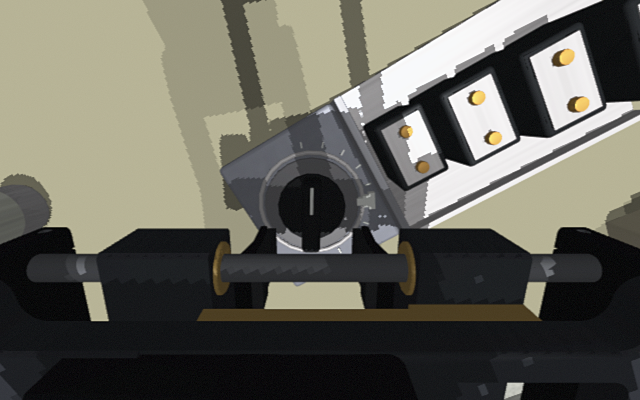

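The bar is vertical in the view at x≈312 and centred between the jaws. Going down to grip it.

Call:
{"op": "move_arm", "data": {"commands": [[[0.0004, 0, 0.02, 0, 0, 0, 50], [0.0004, 0, 0.045, 0, 0, 0, 50], [0.0004, 0, 0.06, 0, 0, 0, 50], [0.0004, 0, 0.067, 0, 0, 0, 50], [0.0004, 0, 0.067, 0, 0, 0, 50], [0.0004, 0, 0.067, 0, 0, 0, 0], [0.0004, 0, 0.067, 0, 0, 0, 0], [0.0004, 0, 0.067, 0, 0, 0, 0], [0.0004, 0, 0.067, 0, 0, 0, 0], [0.0004, 0, 0.067, 0, 0, 0, 0], [0.0004, 0, 0.067, 0, 0, 0, 0]]]}}

```text
clock: 22.18
eef_pos: [0.6461, -0.1001, 0.0852]
ee_rot: [0.001, 0.223, 0.975, -0.002]
force: [-1.5, -2.2, 2.7]
grip_width: 0.158
```

```bash
python3 -c "
from h import *
st()"
```

```text
22.18 [ 0.6461 -0.1001  0.0852] yang 64.18 tilt [ 0.    -0.003] F [-1.5 -2.2  2.7] w 0.158
```

Call:
{"op": "move_arm", "data": {"commands": [[[0, -0.0018, 0, 0, 0, 0.05, 0], [0, -0.0018, 0, 0, 0, 0.13, 0], [0, -0.0018, 0, 0, 0, 0.23, 0], [0, -0.0018, 0, 0, 0, 0.33, 0], [0, -0.0018, 0, 0, 0, 0.43, 0], [0, -0.0018, 0, 0, 0, 0.53, 0], [0, -0.0018, 0, 0, 0, 0.63, 0], [0, -0.0018, 0, 0, 0, 0.73, 0], [0, -0.0018, 0, 0, 0, 0.83, 0], [0, -0.0018, 0, 0, 0, 0.93, 0], [0, -0.0018, 0, 0, 0, 1.03, 0], [0, -0.0018, 0, 0, 0, 1.13, 0], [0, -0.0018, 0, 0, 0, 1.23, 0], [0, -0.0018, 0, 0, 0, 1.33, 0], [0, -0.0018, 0, 0, 0, 1.42, 0], [0, -0.0018, 0, 0, 0, 1.48, 0], [0, -0.0018, 0, 0, 0, 1.51, 0], [0, -0.0018, 0, 0, 0, 1.51, 0], [0, -0.0018, 0, 0, 0, 1.51, 0], [0, -0.0018, 0, 0, 0, 1.51, 0]]]}}

```text
clock: 23.85
eef_pos: [0.6456, -0.1004, 0.0852]
ee_rot: [0.001, 0.83, 0.557, 0.0]
force: [-2.0, -0.3, 5.6]
grip_width: 0.16
```

```bash
python3 -c "
from h import *
st()"
```

```text
23.85 [ 0.6456 -0.1004  0.0852] yang -22.28 tilt [ 0.001 -0.001] F [-2.  -0.3  5.6] w 0.16
```

Turned to jaw yaw -22.3°, which puts the pointer near 67.7°. I'm releasing, rising and going back to the viewing pose.

Call:
{"op": "move_arm", "data": {"commands": [[[0, 0, 0, 0, 0, 0, 50], [0, 0, 0, 0, 0, 0, 50], [0, 0, 0, 0, 0, 0, 50], [0, 0, 0, 0, 0, 0, 50], [0, 0, 0, 0, 0, 0, 50], [0, 0, -0.015, 0, 0, 0, 50], [0, 0, -0.045, 0, 0, 0, 50], [0, 0, -0.08, 0, 0, 0, 50], [-0.015, 0, -0.115, 0, 0, 0, 50], [-0.035, 0, -0.15, 0, 0, 0, 50], [-0.06, 0, -0.18, 0, 0, 0, 50], [-0.075, 0, -0.195, 0, 0, 0, 50], [-0.08, 0, -0.195, 0, 0, 0, 50], [-0.08, 0, -0.195, 0, 0, 0, 50], [-0.08, 0, -0.195, 0, 0, 0, 50]]]}}

```text
clock: 25.1
eef_pos: [0.6142, -0.1738, 0.2775]
ee_rot: [-0.001, 0.831, 0.557, -0.001]
force: [-0.3, 0.6, -1.6]
grip_width: 0.5
```

```bash
python3 -c "
from h import *
f=grab('wrist','w8');st();p=proj(f,[[.646,-.1,.07]])[0].astype(int);print(p)
x,y=max(p[0]-90,0),max(p[1]-90,0);print(x,y)
cv2.imwrite('pics/w8z.png',cv2.resize(cv2.imread('pics/w8.png')[y:y+180,x:x+180],None,fx=3,fy=3,interpolation=2))"
```

```text
25.15 [ 0.614  -0.1733  0.2769] yang -22.33 tilt [-0.003  0.001] F [ 0.5  1.3 -0.9] w 0.501
[315 109]
225 19
```

View pics/w8z.png

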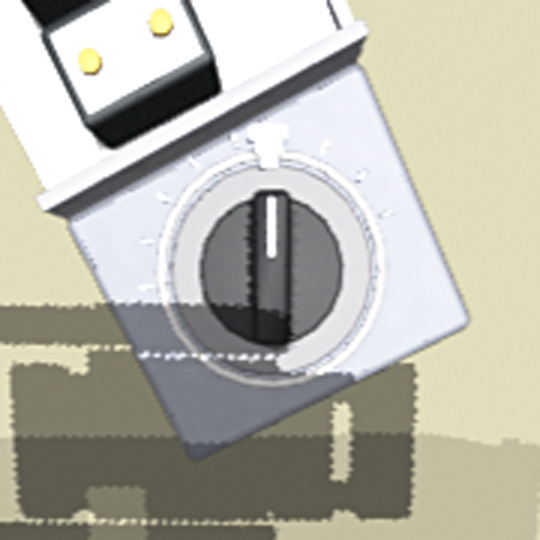

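The pointer (271,195), ring centre (272,272) and wedge (269,147) line up within about 1°, or under 1 mm at the tip. Last check on the whole bench:

```bash
python3 -c "
from h import *
t=grab('top','t9');s=grab('side','s9')
for z,r in ((.106,(334,140,350,170)),(.121,(317,140,334,170)),(.136,(299,140,317,170)),(.151,(275,138,299,170))):
  b=np.array([cast(t,b[0],z)[0] for b in blobs(t,r,110,vmin=80)]); print(b.mean(0).round(4) if len(b) else b)
for z,r in ((.106,(334,140,350,170)),(.121,(317,140,334,170)),(.136,(299,140,317,170)),(.151,(275,138,299,170))): pass
print(manip.read_state()['qvel'].round(3))"
```

```text
[ 0.6274 -0.0164  0.106 ]
[0.6248 0.0232 0.121 ]
[0.623  0.0614 0.136 ]
[0.6207 0.1012 0.151 ]
[ 0.003 -0.001 -0.008 -0.002  0.003 -0.001]
```

View pics/s9.png

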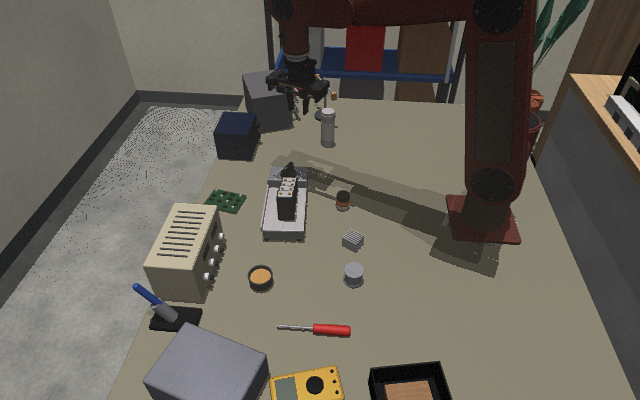

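View pics/t9.png

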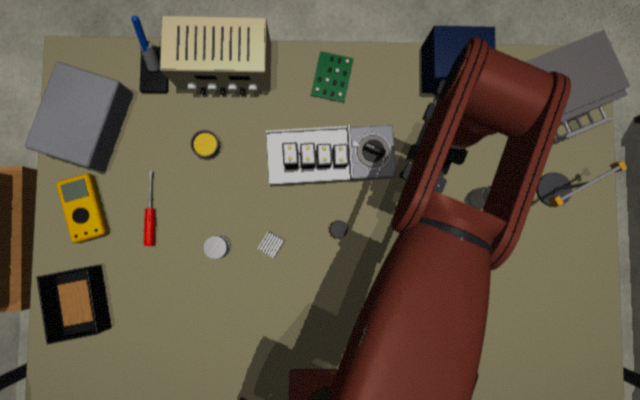

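```bash
python3 -c "
from cell import manip
print(manip.hand_in())"
```

```text
the job is handed in; nothing more can be done
None
```

I stood modules 2, 3 and 4 beside module 1 in height order, then turned the dial about 86° clockwise to the wedge. I handed the job in at about 25 s of the 72 s allowed; it reported no verdict.

**Row:** the last top view gave spacings of 39.7, 38.2 and 39.9 mm between neighbours. The ends are about 118 mm apart, all four modules are in line and at the same yaw, and module 1 did not move measurably.

**Dial:** in the wrist view the pointer is within about 1° of the wedge, which is under 1 mm at the tip.

**Bench and arm:** the other loose things look unmoved in the camera views. The arm is clear and at rest.

**Disagreements:**
- The top and side cameras differ by a steady 2–3 mm, so I used the mean of the two.
- The dial axis measured by the wrist camera was about 3 mm off in y. The dial itself pulled the tool to the right place when gripped, and I corrected for that before turning.

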